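# Secure the deck-lab bench before the swell: tip the racks down and flip the tip box shut

## Task

Make the bench safe before the ship rolls, by pushing only, never picking anything up: tip each of the two tube racks (yellow and blue) over from its edge so that it lies flat on the bench about where it stood, wells facing up, and flip the white lid of the red tip box over until it is fully shut. Any order will do; leave the jar, bottle, marker and pipette where they are.

Things in the scene. Friction and masses are not known exactly. Their poses are not given: they have to be found in the camera images.
- yellow_rack: yellow tube rack, 160 mm long, 68 mm wide, 28 mm thick, about 0.12 kg, loose. It starts standing on a long edge, 68 mm tall. Origin: the middle of that edge face, on the bench. x: the way the wells face (broad faces at x = +14 and -14 mm); y: along the 160 mm; z: up at the start. Lying wells up, x points up. A push of 1 N 45 mm up tips it; past 22 degrees it falls by itself
- blue_rack: blue tube rack, 160 mm long, 68 mm wide, 28 mm thick, about 0.12 kg, loose. It starts standing on a long edge, 68 mm tall. Origin: the middle of that edge face, on the bench. x: the way the wells face (broad faces at x = +14 and -14 mm); y: along the 160 mm; z: up at the start. Lying wells up, x points up. A push of 1 N 45 mm up tips it; past 22 degrees it falls by itself
- yellow_rack_mid (a point): centre of the yellow rack's block, 34 mm above the bench at the start, 14 mm when it lies flat; same axes as the rack. The wells' side of the rack is a white deck, 7 mm deep, with a 4 x 9 grid of black well mouths; the other broad face (underside) and the rest are plain yellow, so seen from above a white stripe on the top edge marks the wells' side
- blue_rack_mid (a point): centre of the blue rack's block, 34 mm above the bench at the start, 14 mm when it lies flat; same axes as the rack. The wells' side of the rack is a white deck, 7 mm deep, with a 4 x 9 grid of black well mouths; the other broad face (underside) and the rest are plain blue, so seen from above a white stripe on the top edge marks the wells' side
- tipbox: red pipette-tip box, fixed to the bench, 86 mm (its x) x 124 mm (its y) x 58 mm tall. Origin: centre of its underside, z up. The lid hinges along its rim on the +x side: the hinge axis runs along y at x = +43 mm, z = 58 mm from the origin
- lid (a joint): angle of the tip box's white lid (rad): 0 = fully shut, growing as it opens; 1.57 = standing upright on the +x rim, limit 1.9 leaning back beyond the box. A stiff hinge: the lid stays where it is left and must be pushed all the way (about 1 N at its free edge); it does not fall shut
- lid_hinge (a point): middle of the lid's hinge axis; its axes turn with the lid: -x runs from the hinge to the free edge, z is the lid's outward side (up when shut). The lid is a shallow white cover 86 mm from hinge to free edge, 124 mm wide, 22 mm deep: its flat outside face lies at z = +22 mm of this frame, the rim at z = 0
- lid_edge (a point): middle of the lid's free edge on its outside face (x = -86 mm, z = +22 mm of the lid_hinge frame); 80 mm above the bench when shut
- jar: small white jar with a green cap, 46 mm across, 65 mm tall, loose, a bystander. Origin: centre of its underside
- bottle: white bottle, 64 mm across, 110 mm tall, loose, a bystander. Origin: centre of its underside
- marker: black marker with a green cap, 130 mm long, 16 mm thick, lying loose, a bystander. Origin: under its middle; x along it
- pipette: white hand pipette, about 250 mm long, 26 mm wide, lying loose, a bystander. Origin: under its middle; x along it towards its thin grey end

How it is judged:
At the end, for the whole second after the job is handed in: Both racks lie at rest on the bench with the wells facing up (within 0.1 rad), their centres below 20 mm and within 120 mm of where they started; the lid is shut to within 0.06 rad; jar, bottle, marker and pipette are upright or lying as they were, within 30 mm of where they were (angle between each of yellow_rack, blue_rack's own x axis and vertical below 0.1 rad and height (world z) of each of yellow_rack_mid, blue_rack_mid below 0.02 m and distance of each of yellow_rack_mid, blue_rack_mid from where it was at the start of the episode below 0.12 m and linear speed of each of yellow_rack, blue_rack below 0.02 m/s and value of joint lid below 0.06 rad and distance of each of jar, bottle, marker, pipette from where it was at the start of the episode below 0.03 m and angle between each of jar, bottle, marker, pipette's own z axis and vertical below 0.2 rad); the robot touches nothing.
It fails at once if a rack is lifted off the bench (its centre above 50 mm, or above 40 mm once it has been tipped wells up) ((angle between yellow_rack's own x axis and vertical below 0.5 rad and height (world z) of yellow_rack_mid above 0.04 m) or (angle between blue_rack's own x axis and vertical below 0.5 rad and height (world z) of blue_rack_mid above 0.04 m) or height (world z) of any of yellow_rack_mid, blue_rack_mid above 0.05 m).
It fails at once if a rack is carried or shoved away from where it stood (more than 150 mm) (distance of any of yellow_rack_mid, blue_rack_mid from where it was at the start of the episode above 0.15 m).
It fails at once if a bystander is pushed (more than 30 mm) or lifted (distance of any of jar, bottle, marker, pipette from where it was at the start of the episode above 0.03 m).
It also fails if it takes over 58 s, if anything falls off the work surface, if the arm or the gripper's body presses on something with over 40 N, if the wrist force passes 120 N, or if a joint passes its speed limit or range.

## Robot

A 7-joint arm with a two-finger parallel gripper is mounted at the origin on the work surface. World frame = base frame: x ahead of the robot, y to its left, z up, the work surface at z = 0. Lengths are in m, angles in rad, forces in N, time in s.
With the tool pointing down it reaches from about 0.425 to 0.875 m from the base axis. Payload 4.7 kg.
Tool frame: the origin (TCP) lies between the finger pads; the fingertips stand 14 mm ahead of it and the grasp point (between the pads) lies 5 mm behind it; z points along the fingers, y is the line along which they close (so a half turn about z gives the same grasp; the last joint's range is limited). The gripper opens to 87 mm and grips with 3 to 60 N. Pads are 19 mm wide; open, the fingers measure 117 mm over their backs; the gripper's body (75 mm by 190 mm) begins 51 mm behind the grasp point.
Start: joints at [-1.189, 0.321, -0.07, 1.45, 0.023, 1.371, -0.057], TCP at [0.234, 0.607, 0.237] pointing down, gripper open.
Joint ranges: [-2.86, 2.86], [-0.3, 2.09], [-1.38, 1.24], [0.06, 2.45], [-1.56, 4.7], [0.09, 2.05], [-2.69, 2.69]. Speed limits (rad/s): [2.57, 2.57, 3.14, 3.14, 3.14, 3.14, 3.14].

## Interface

Orientations are given as a rotation vector (axis times angle).
In Python, from bench import ctrl gives the robot as it stands.
- The arm moves only by the tool step_arm, never from a script. Its argument "commands" is a list of rows, each an object with "travel": the shift along the tool's x, y, z in m, a list of three; "turn": the turn, a rotation vector about the tool's x, y, z in degrees, a list of three. A call has 1 to 5 rows; each row is the pose to reach, as a shift and turn from the pose commanded when the call began, along the tool's axes at that moment; what a row does not reach only later rows make up. A row lasts 1/10 s, in which the tool goes at most 50 mm and 8.59 degrees, less where a joint would pass 70% of its speed; a pose out of reach is approached as far as the arm can. A call with a gripper value outside its range is refused whole. "gripper" is the opening, from 0 (shut) to 1 (fully open), set as the call begins (left out, the last holds). The fingers move at their own pace and stop on an object; "force" is the grip in N (left out, the last holds). Time passes only in rows, so rows that repeat a pose let the fingers close. It gives the time, the measured TCP pose, the force, the opening and the grip force at its end, in the units of the state.
- ctrl.get_state(): the state, without advancing time (a new reading comes with each control period).
- ctrl.get_image(name): name is "side" or "top" or "wrist"; returns the picture (384x512x3 uint8, red, green, blue); there is no depth.
- ctrl.camera_model(name): a dict with "fx", "fy", "cx", "cy" (pixels), "k1" (the pictures are not rectified: a ray, as slopes to the right and down, at radius r is drawn at 1 + k1 r^2 times it, then the intrinsics apply), "R" (3x3) and "t" (3): a world point X has camera coordinates R X + t; the wrist camera has in their place "T_tool_cam" (4x4, takes a point from camera to tool coordinates, whose origin is the TCP and whose axes are the flange's). Camera axes: x right, y down, z forward; pixel columns grow to the right and rows downward; lengths in m; the calibration is good to about 2 mm. A picture is of the moment at which its call begins: read the wrist's pose just before it. camera_model takes no time and is no camera call.
- ctrl.close_job(): hands the job in; it is judged then, once.
The state is a dict: "time": time; "joint_positions": joint angles; "qd": joint speeds; "joint_torque": joint torques, N m; "position": TCP position; "tool_rot": TCP orientation; "ft_force": force on the tool from outside, world axes, zero at the start; "torque": the same for the moment, N m; "grip_width": opening from 0.0 (shut) to 1.0 (fully open); "grip_force": force on a finger pad.
Only numpy, scipy, OpenCV 4.12 (cv2) and the standard library are available. Lean on these libraries where they do the work, as an engineer would, in place of code of your own. Each camera call takes 0.05 s, during which the arm holds its last target. There are 200 camera calls.

## Working session

There is one attempt and no reset: what is moved stays moved. The work goes in short steps, Python scripts to look and compute and a tool call to move; the robot and the scene stay as the last step left them, time stands still between calls to the robot, and variables do not carry over. Pictures are saved under pics/ and viewed, at most 10 in all, crops included, and the job is handed in when it is done.

Besides the shell and the picture viewer there is one more tool, called after ">>>" as name([rows], argument=value, ...), one row to a line, values as JSON. step_arm: Moves the arm, as the interface text tells. Its arguments: {"type":"object","properties":{"commands":{"type":"array"},"gripper":{"type":"number"},"force":{"type":"number"}},"required":["commands"]}

```bash
mkdir -p pics; ls
python3 - <<'E'
from bench import ctrl
import cv2,numpy as np
for n in ("top","side"):
    m=ctrl.camera_model(n);print(n,{k:np.round(v,4).tolist() for k,v in m.items()})
    cv2.imwrite(f"pics/{n}0.png",cv2.resize(ctrl.get_image(n)[:,:,::-1],(800,600),interpolation=cv2.INTER_CUBIC))
s=ctrl.get_state();print(s)
E
```

```text
pics
top {'fx': 391.094, 'fy': 391.094, 'cx': 255.8052, 'cy': 188.7172, 'k1': -0.0478, 'R': [[0.0028, -1.0, 0.0071], [-0.9803, -0.0041, -0.1974], [0.1974, -0.0064, -0.9803]], 't': [-0.1151, 0.5735, 1.0533]}
side {'fx': 433.7731, 'fy': 433.7731, 'cx': 255.7733, 'cy': 187.9281, 'k1': -0.0605, 'R': [[0.9981, -0.0596, 0.0153], [-0.0228, -0.5894, -0.8075], [0.0572, 0.8056, -0.5897]], 't': [-0.5601, -0.0085, 1.5241]}
{'time': 0.1, 'joint_positions': array([-1.1888868 ,  0.32176926, -0.07006505,  1.45157638,  0.02260295,
        1.37076915, -0.05689734]), 'qd': array([ 5.34586175e-04, -1.02794865e-03,  1.32870864e-04, -3.00150623e-03,
       -2.22599128e-05,  1.25277194e-03,  4.00792995e-04]), 'joint_torque': array([-1.02476392e-04, -4.92569768e+01, -4.05622758e-01, -3.13399851e+01,
       -6.40776032e-02,  3.94722121e-02,  7.98409428e-05]), 'position': array([0.23360846, 0.6060641 , 0.23554572]), 'tool_rot': array([-5.74442778e-01, -3.08840566e+00,  2.70487986e-03]), 'ft_force': array([0.04443432, 0.05296619, 0.05020656]), 'torque': array([ 0.08591759,  0.01542695, -0.01685176]), 'grip_force': 0.0, 'grip_width': 1.000379503883875}
```

View pics/top0.png

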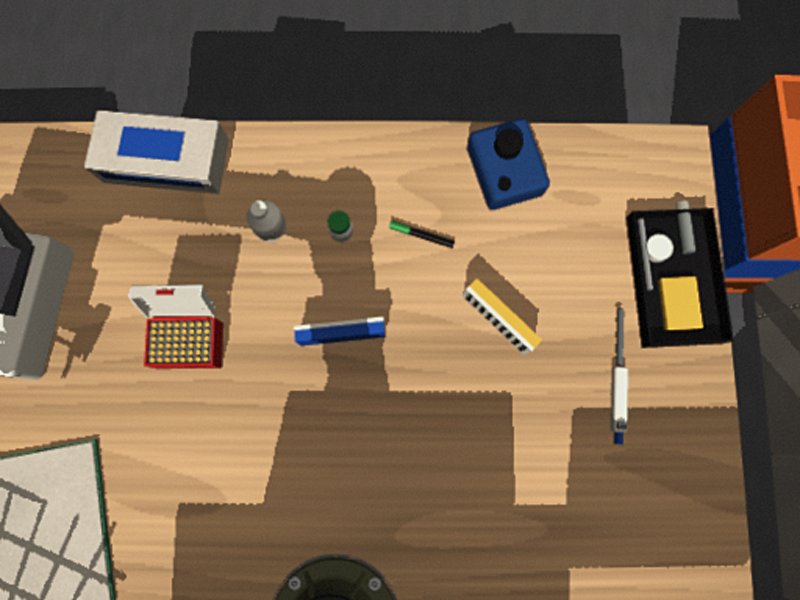

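View pics/side0.png

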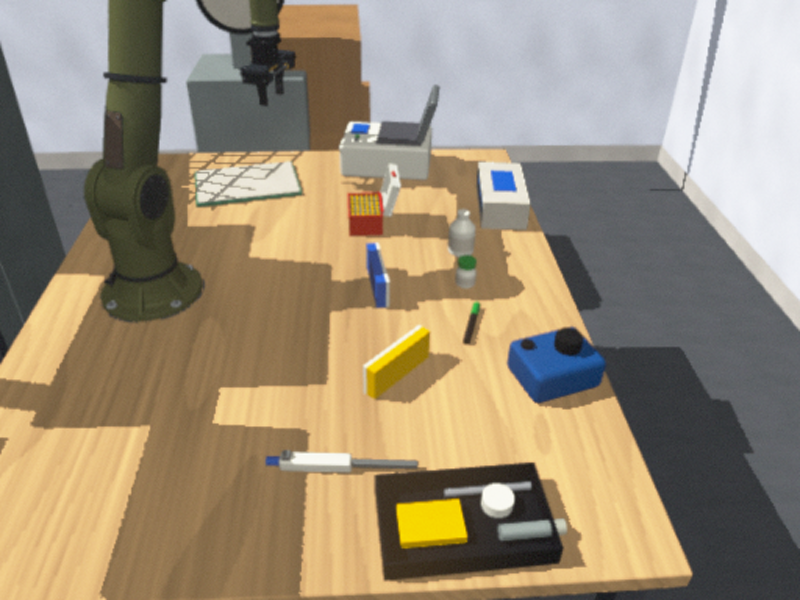

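The overview shows, in 800x600 pixels: tip box around (183,342) with its lid on the far side, blue rack around (340,331) with its stripe on the far side, and yellow rack around (500,317) with its stripe on the lower left. I'll enlarge it to measure.

```bash
python3 - <<'E'
import cv2,numpy as np
im=cv2.resize(cv2.imread("pics/top0.png"),(512,384),interpolation=cv2.INTER_AREA)
from bench import ctrl
im=ctrl.get_image("top")[:,:,::-1]
a=cv2.resize(im[175:245,75:265],None,fx=4.2,fy=4.2,interpolation=cv2.INTER_CUBIC)
b=cv2.resize(im[168:238,240:430],None,fx=4.2,fy=4.2,interpolation=cv2.INTER_CUBIC)
cv2.imwrite("pics/crop1.png",np.vstack([a,b]))
E
cat > h.py <<'E'
import numpy as np,cv2
from bench import ctrl
from scipy.spatial.transform import Rotation as Rt
M={n:ctrl.camera_model(n) for n in("top","side")}
def world(name,u,v,z):
    m=M[name]; d=np.array([(u-m['cx'])/m['fx'],(v-m['cy'])/m['fy']]); s=d.copy()
    for _ in range(20): s=d/(1+m['k1']*(s@s))
    R=np.array(m['R']);o=-R.T@np.array(m['t']);r=R.T@np.array([*s,1]);return o+r*(z-o[2])/r[2]
def tool(vec):  # world vec -> tool axes now
    return Rt.from_rotvec(ctrl.get_state()['tool_rot']).inv().apply(vec)
E
```

```text
(no output)
```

View pics/crop1.png

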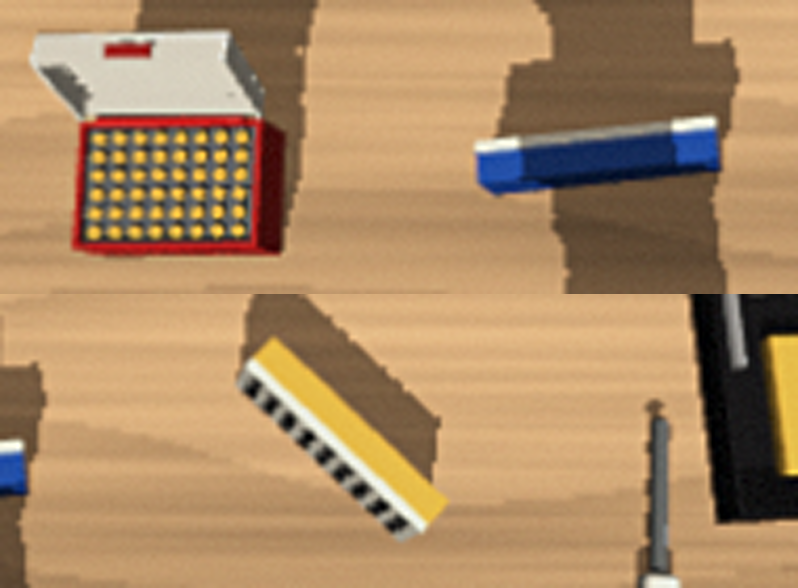

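Run:
```python
from h import *
A=lambda x,y,z:world("top",75+x/4.2,175+y/4.2,z)
B=lambda x,y,z:world("top",240+x/4.2,168+(y-294)/4.2,z)
def pr(n,*ps):
    print(n,[p[:2].round(3).tolist() for p in ps],[round(float(np.linalg.norm(ps[i][:2]-ps[(i+1)%len(ps)][:2])),3) for i in range(len(ps))])
pr("blue wells edge",A(475,143,.068),A(717,118,.068))
pr("yellow fl,fr,nr,nl",*[B(*p,.068) for p in((273,338),(448,500),(423,534),(245,362))])
pr("box fl,fr,nr,nl",*[A(*p,.058) for p in((82,120),(258,118),(255,246),(75,246))])
for z in(.12,.13,.14,.15,.16): pr(f"lid {z}",A(35,35,z),A(230,32,z))
C=lambda x,y,z:world("top",x/1.5625,y/1.5625,z)
pr("jar",C(340,218,.065)); pr("bottle",C(268,228,.02),C(261,207,.11)); pr("marker",C(391,219,.01),C(454,244,.01)); pr("pip",C(619,306,.01),C(619,442,.01))
```

```text
blue wells edge [[0.513, 0.075], [0.531, -0.085]] [0.161, 0.161]
yellow fl,fr,nr,nl [[0.602, -0.252], [0.492, -0.366], [0.47, -0.349], [0.585, -0.233]] [0.158, 0.029, 0.164, 0.025]
box fl,fr,nr,nl [[0.529, 0.344], [0.531, 0.224], [0.445, 0.221], [0.444, 0.341]] [0.12, 0.086, 0.121, 0.085]
lid 0.12 [[0.574, 0.353], [0.577, 0.227]] [0.127, 0.127]
lid 0.13 [[0.572, 0.349], [0.574, 0.224]] [0.125, 0.125]
lid 0.14 [[0.57, 0.344], [0.572, 0.22]] [0.124, 0.124]
lid 0.15 [[0.568, 0.34], [0.57, 0.217]] [0.123, 0.123]
lid 0.16 [[0.566, 0.335], [0.568, 0.214]] [0.122, 0.122]
jar [[0.717, -0.002]] [0.0]
bottle [[0.712, 0.141], [0.722, 0.135]] [0.012, 0.012]
marker [[0.734, -0.096], [0.684, -0.218]] [0.132, 0.132]
pip [[0.564, -0.532], [0.311, -0.516]] [0.254, 0.254]
```

>>> step_arm([
  {"travel": [-0.043, -0.012, 0], "turn": [0, 0, -5]},
  {"travel": [-0.086, -0.025, 0], "turn": [0, 0, -10]},
  {"travel": [-0.129, -0.037, 0], "turn": [0, 0, -15]},
  {"travel": [-0.172, -0.05, 0], "turn": [0, 0, -20]},
  {"travel": [-0.215, -0.062, 0], "turn": [0, 0, -21]},
], gripper=0)

```text
time: 0.65
position: [0.4132, 0.4699, 0.2364]
tool_rot: [0.002, -3.141, 0.0]
ft_force: [0.7, 0.8, 0.0]
grip_width: 0.629
grip_force: 0.0
```

>>> step_arm([
  {"travel": [-0.037, -0.028, 0]},
  {"travel": [-0.074, -0.056, 0]},
  {"travel": [-0.111, -0.084, 0]},
  {"travel": [-0.148, -0.112, 0]},
  {"travel": [-0.185, -0.14, 0]},
])

```text
$.commands[0]: bad value
```

>>> step_arm([
  {"travel": [-0.032, -0.024, 0]},
  {"travel": [-0.063, -0.047, 0]},
  {"travel": [-0.063, -0.047, 0.04]},
  {"travel": [-0.063, -0.047, 0.08]},
  {"travel": [-0.063, -0.047, 0.11]},
])

```text
$.commands[0]: bad value
```

>>> step_arm([
  {"travel": [-0.037, -0.028, 0], "turn": [0, 0, 0]},
  {"travel": [-0.074, -0.056, 0], "turn": [0, 0, 0]},
  {"travel": [-0.111, -0.084, 0], "turn": [0, 0, 0]},
  {"travel": [-0.148, -0.112, 0], "turn": [0, 0, 0]},
  {"travel": [-0.185, -0.14, 0], "turn": [0, 0, 0]},
])

```text
time: 1.15
position: [0.598, 0.3298, 0.2363]
tool_rot: [-0.002, -3.141, 0.0]
ft_force: [0.7, 0.3, 0.5]
grip_width: 0.17
grip_force: 0.0
```

>>> step_arm([
  {"travel": [-0.032, -0.024, 0], "turn": [0, 0, 0]},
  {"travel": [-0.063, -0.047, 0], "turn": [0, 0, 0]},
  {"travel": [-0.063, -0.047, 0.04], "turn": [0, 0, 0]},
  {"travel": [-0.063, -0.047, 0.08], "turn": [0, 0, 0]},
  {"travel": [-0.063, -0.047, 0.11], "turn": [0, 0, 0]},
])

```text
time: 1.65
position: [0.6589, 0.2832, 0.1233]
tool_rot: [-0.003, -3.139, 0.002]
ft_force: [-0.0, 1.6, -0.4]
grip_width: 0.009
grip_force: 0.0
```

>>> step_arm([
  {"travel": [0.035, 0, 0], "turn": [0, 0, 0]},
  {"travel": [0.065, 0, 0], "turn": [0, 0, 0]},
  {"travel": [0.09, 0, -0.01], "turn": [0, 0, 0]},
  {"travel": [0.115, 0, -0.018], "turn": [0, 0, 0]},
  {"travel": [0.135, 0, -0.02], "turn": [0, 0, 0]},
])

```text
time: 2.15
position: [0.5243, 0.2844, 0.1473]
tool_rot: [0.001, 3.14, 0.001]
ft_force: [1.4, 0.1, 0.3]
grip_width: 0.005
grip_force: 0.5
```

>>> step_arm([
  {"travel": [0.018, 0, 0.006], "turn": [0, 0, 0]},
  {"travel": [0.034, 0, 0.017], "turn": [0, 0, 0]},
  {"travel": [0.046, 0, 0.032], "turn": [0, 0, 0]},
  {"travel": [0.054, 0, 0.047], "turn": [0, 0, 0]},
  {"travel": [0.054, 0, 0.05], "turn": [0, 0, 0]},
])

```text
time: 2.65
position: [0.4683, 0.2839, 0.0948]
tool_rot: [0.0, -3.138, 0.003]
ft_force: [-6.0, -1.5, 7.7]
grip_width: -0.0
grip_force: 4.0
```

>>> step_arm([
  {"travel": [0, 0, 0.003], "turn": [0, 0, 0]},
  {"travel": [0, 0, 0.004], "turn": [0, 0, 0]},
  {"travel": [0, 0, 0.004], "turn": [0, 0, 0]},
  {"travel": [0, 0, -0.04], "turn": [0, 0, 0]},
  {"travel": [-0.03, -0.02, -0.08], "turn": [0, 0, 0]},
])

```text
time: 3.15
position: [0.4959, 0.2693, 0.175]
tool_rot: [0.009, -3.139, -0.003]
ft_force: [1.3, 1.1, 0.2]
grip_width: 0.005
grip_force: 0.0
```

Run:
```python
from h import *
print(ctrl.get_state()['position'])
im=ctrl.get_image("side")[:,:,::-1]
cv2.imwrite("pics/lid.png",cv2.resize(im[60:210,180:340],(800,600),interpolation=cv2.INTER_CUBIC)[:, :])
```

```text
[0.49589158 0.26931624 0.17503493]
```

View pics/lid.png

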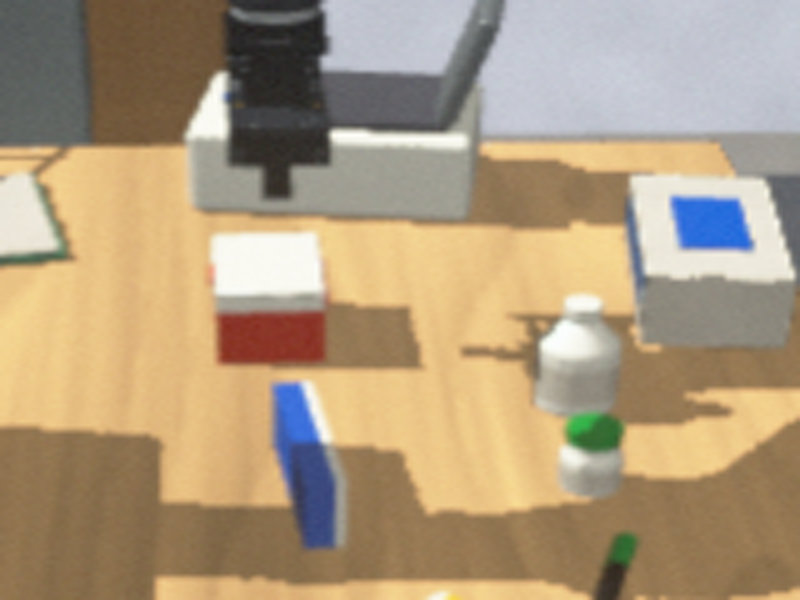

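The lid (white top at about (268,265)) sits flush on the red box, and the blue rack still stands. Next I go behind the blue rack.

>>> step_arm([
  {"travel": [-0.018, -0.046, 0], "turn": [0, 0, 0]},
  {"travel": [-0.036, -0.092, 0], "turn": [0, 0, 0]},
  {"travel": [-0.055, -0.138, 0], "turn": [0, 0, 0]},
  {"travel": [-0.074, -0.184, 0], "turn": [0, 0, 0]},
  {"travel": [-0.092, -0.23, 0], "turn": [0, 0, 0]},
])

```text
time: 3.7
position: [0.5918, 0.033, 0.1744]
tool_rot: [0.003, 3.14, -0.0]
ft_force: [0.7, 0.8, 0.7]
grip_width: 0.0
grip_force: 0.0
```

>>> step_arm([
  {"travel": [-0.012, -0.03, 0], "turn": [0, 0, -3]},
  {"travel": [-0.012, -0.03, 0.04], "turn": [0, 0, -6]},
  {"travel": [-0.012, -0.03, 0.08], "turn": [0, 0, -6]},
  {"travel": [-0.012, -0.03, 0.112], "turn": [0, 0, -6]},
  {"travel": [-0.012, -0.03, 0.112], "turn": [0, 0, -6]},
])

```text
time: 4.2
position: [0.599, 0.0048, 0.0571]
tool_rot: [0.161, -3.129, 0.002]
ft_force: [-1.6, 0.6, -0.6]
grip_width: 0.005
grip_force: 0.0
```

>>> step_arm([
  {"travel": [0.025, 0, -0.005], "turn": [0, 0, 0]},
  {"travel": [0.05, 0, -0.005], "turn": [0, 0, 0]},
  {"travel": [0.062, 0, -0.005], "turn": [0, 0, 0]},
  {"travel": [0.07, 0, -0.005], "turn": [0, 0, 0]},
  {"travel": [0.077, 0, -0.005], "turn": [0, 0, 0]},
])

```text
time: 4.7
position: [0.5269, -0.0023, 0.0681]
tool_rot: [-0.162, 3.134, 0.0]
ft_force: [0.6, 0.1, 0.6]
grip_width: 0.005
grip_force: 0.2
```

>>> step_arm([
  {"travel": [0.006, 0, 0], "turn": [0, 0, 0]},
  {"travel": [0.012, 0, 0], "turn": [0, 0, 0]},
  {"travel": [0.018, 0, 0], "turn": [0, 0, 0]},
  {"travel": [0.024, 0, 0], "turn": [0, 0, 0]},
  {"travel": [0.024, 0, 0], "turn": [0, 0, 0]},
])

```text
time: 5.2
position: [0.501, -0.005, 0.0665]
tool_rot: [0.162, -3.137, -0.0]
ft_force: [0.1, -0.2, -0.1]
grip_width: 0.006
grip_force: 0.0
```

Run:
```python
from h import *
im=ctrl.get_image("side")[:,:,::-1]
cv2.imwrite("pics/blue.png",cv2.resize(im[100:220,180:340],(800,600),interpolation=cv2.INTER_CUBIC))
```

```text
(no output)
```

View pics/blue.png

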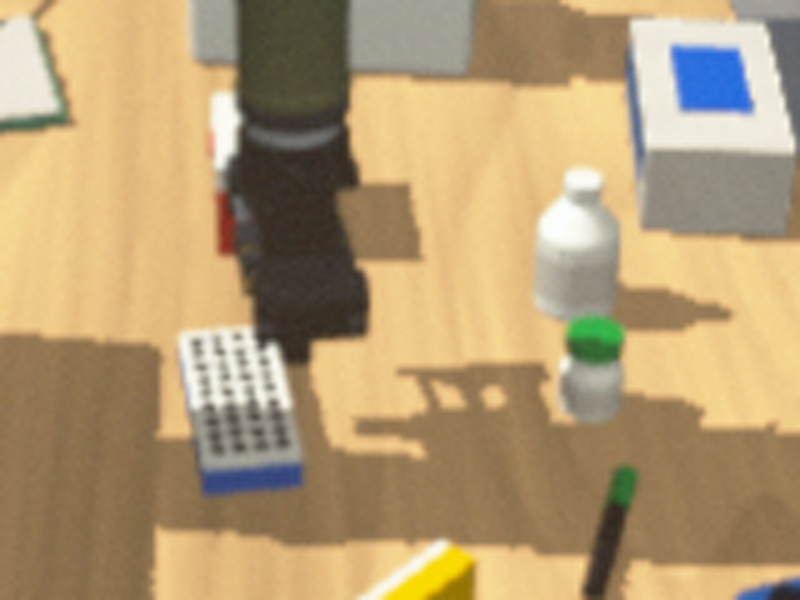

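The blue rack lies flat at about (240,410) with its wells up, and the bystanders are untouched. Next I rise and move to the yellow rack.

>>> step_arm([
  {"travel": [0, 0, -0.045], "turn": [0, 0, 0]},
  {"travel": [0, 0, -0.09], "turn": [0, 0, 8]},
  {"travel": [0.011, -0.046, -0.09], "turn": [0, 0, 16]},
  {"travel": [0.022, -0.092, -0.09], "turn": [0, 0, 24]},
  {"travel": [0.033, -0.138, -0.09], "turn": [0, 0, 32]},
])

```text
time: 5.75
position: [0.4836, -0.1469, 0.1575]
tool_rot: [0.715, 3.057, 0.001]
ft_force: [1.3, -0.9, -0.2]
grip_width: 0.007
grip_force: 0.0
```

Run:
```python
from h import *
p=ctrl.get_state()['position'];print(p, tool(np.array([.470,-.234,.155])-p), tool([.707,-.707,0]))
```

```text
[ 0.48363065 -0.1468846   0.15745257] [-0.02639594 -0.08413216  0.00243666] [-0.94714889 -0.32031976  0.00149242]
```

>>> step_arm([
  {"travel": [-0.013, -0.042, 0], "turn": [0, 0, 7]},
  {"travel": [-0.026, -0.084, 0], "turn": [0, 0, 14]},
  {"travel": [-0.026, -0.084, 0.035], "turn": [0, 0, 19]},
  {"travel": [-0.026, -0.084, 0.07], "turn": [0, 0, 19]},
  {"travel": [-0.026, -0.084, 0.092], "turn": [0, 0, 19]},
])

```text
time: 6.25
position: [0.4688, -0.2324, 0.0625]
tool_rot: [-1.205, -2.899, 0.0]
ft_force: [-0.2, 1.1, 0.3]
grip_width: 0.007
grip_force: 0.0
```

Run:
```python
from h import *
p=ctrl.get_state()['position'];print(p, tool(np.array([.5275,-.291,.064])-p), tool([.707,-.707,0]))
im=ctrl.get_image("top")[:,:,::-1]
cv2.imwrite("pics/yel.png",cv2.resize(im[160:250,270:390],(800,600),interpolation=cv2.INTER_CUBIC))
```

```text
[ 0.46877189 -0.23244901  0.06253173] [-0.08292572  0.00031194 -0.00161005] [-0.99984495  0.00226964 -0.00170783]
```

View pics/yel.png

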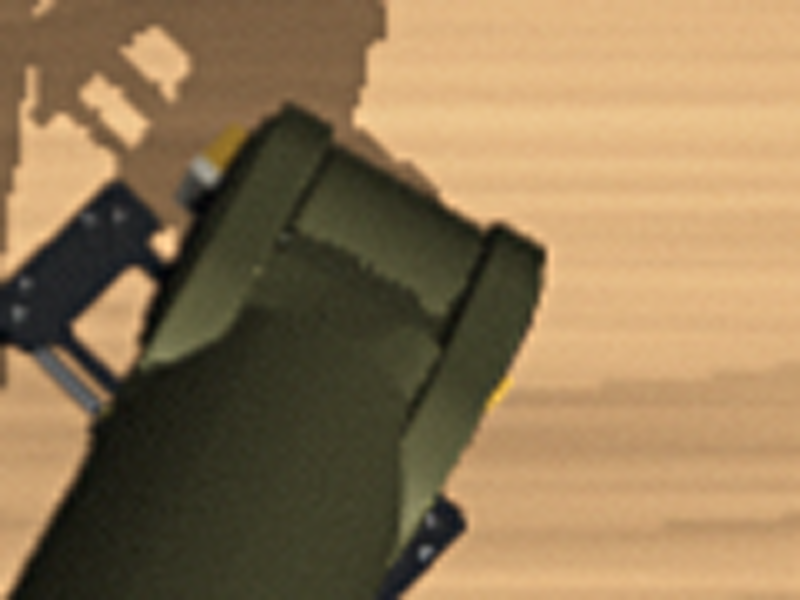

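The arm hides most of the yellow rack, but its corners at (220,155) and (500,390) show it still standing in place. Now I push.

>>> step_arm([
  {"travel": [-0.025, 0, -0.002], "turn": [0, 0, 0]},
  {"travel": [-0.05, 0, -0.002], "turn": [0, 0, 0]},
  {"travel": [-0.062, 0, -0.002], "turn": [0, 0, 0]},
  {"travel": [-0.07, 0, -0.002], "turn": [0, 0, 0]},
  {"travel": [-0.077, 0, -0.002], "turn": [0, 0, 0]},
])

```text
time: 6.8
position: [0.5242, -0.2868, 0.0668]
tool_rot: [-1.204, -2.901, -0.001]
ft_force: [-0.5, 1.1, -0.1]
grip_width: 0.001
grip_force: 0.2
```

>>> step_arm([
  {"travel": [-0.006, 0, 0], "turn": [0, 0, 0]},
  {"travel": [-0.012, 0, 0], "turn": [0, 0, 0]},
  {"travel": [-0.018, 0, 0], "turn": [0, 0, 0]},
  {"travel": [-0.024, 0, 0], "turn": [0, 0, 0]},
  {"travel": [-0.028, 0, 0], "turn": [0, 0, 0]},
])

```text
time: 7.3
position: [0.5443, -0.3071, 0.0668]
tool_rot: [1.204, 2.901, -0.0]
ft_force: [0.0, -0.3, -0.5]
grip_width: 0.005
grip_force: 0.0
```

>>> step_arm([
  {"travel": [0, 0, 0], "turn": [0, 0, 0]},
  {"travel": [0, 0, -0.04], "turn": [0, 0, 0]},
  {"travel": [0, 0, -0.08], "turn": [0, 0, 0]},
  {"travel": [0, 0, -0.12], "turn": [0, 0, 0]},
  {"travel": [0.04, 0, -0.14], "turn": [0, 0, 0]},
])

```text
time: 7.8
position: [0.5182, -0.2818, 0.2104]
tool_rot: [1.205, 2.893, -0.005]
ft_force: [0.8, 0.6, 1.4]
grip_width: 0.003
grip_force: 0.0
```

Run:
```python
from h import *
im=ctrl.get_image("side")[:,:,::-1]
cv2.imwrite("pics/end.png",cv2.resize(im[90:330,150:400],(625,600),interpolation=cv2.INTER_CUBIC))
```

```text
(no output)
```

View pics/end.png

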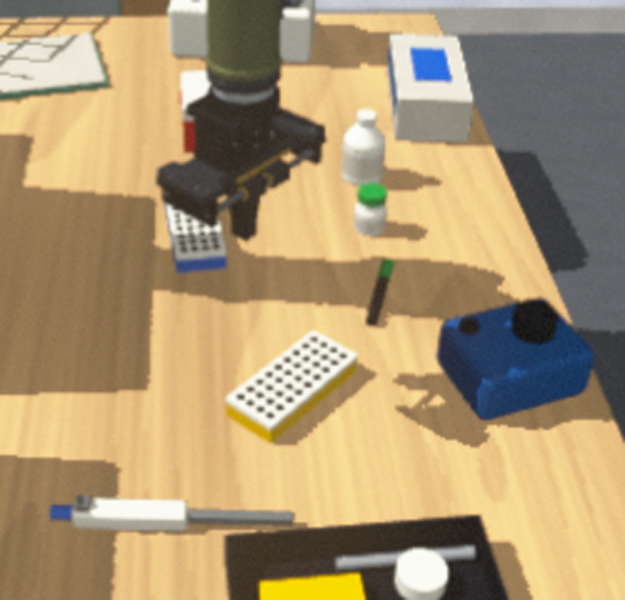

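The yellow rack lies wells up at about (292,385), the blue rack lies flat, and the jar, bottle, marker and pipette are in place. When I pressed the lid, the fingertip stood at 81 mm under 8 N and was then pushed further. A shut lid is 80 mm high, so the lid is shut. I'm handing in.

```bash
python3 -c "
from bench import ctrl
print(ctrl.close_job())"
```

```text
the job is handed in; nothing more can be done
None
```

Both racks were tipped flat with their wells up and the lid was pushed shut, with the bystanders left in place; I handed the job in at about 8 s of the 58 s, and no verdict was returned.

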